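# Hang the bamboo tray on the twin-peg stand

## Task

Take the bamboo tray out of the drying rack and hang it on the steel stand with both pegs through its two slots, its back pushed fully home against the peg bar and its weight resting on the pegs, then let go. The peg bar may have been slid sideways along the stand, so feel gently for the pegs with the tray instead of forcing it, and do not disturb the other things on the ledge.

Things in the scene. Friction and masses are not known exactly. Their poses are not given: they have to be found in the camera images.
- tray: (All sizes in mm.) Loose flat bamboo tray, 0.14 to 0.28 kg, standing upright in the rack: 170 wide (its y), 130 tall (its z), board 10 thick (its x). Origin: middle of the lower edge, in mid-thickness (board faces at x = -5 and +5). A low rim, 8 high and 8 wide, runs along its two short sides on the +x face only. The back face, x = -5, goes against the peg bar.
- tray_top (a point): Middle of the tray's bare upper edge (10 mm thick): pinch here from above, across the thickness. Fingers should reach no more than 33 mm below this edge; lower down they would meet the peg bar when the tray is home.
- tray_slots (a point): Point on the tray's back face midway between its two through slots, 85 above the lower edge, 45 below the upper edge. The slots are centred 45 mm to either side (y) at this height; each is 13 wide (y) and 18 tall (z).
- stand: Steel stand, fixed. Origin: on the ledge, below the front face of the peg bar, at the stand's middle; x along the pegs, away from the bar (and roughly from the robot), y along the bar, z up. A tray hung home has its origin at x = 5, z = 46 here; it can pass over the pegs with its origin anywhere from z = 46 to 54. Tray and stand must not be pressed together with more than about 35 N.
- stand_mid (a point): Point on the front face of the level peg bar (170 long, 16 tall, 14 thick) at peg height, 135 above the ledge, at the stand's middle (not the bar's). Two blunt round level pegs, 10 diameter, 90 apart, stick out 32 towards the stand's +x. The stiffly clamped bar has been slid along y: the middle between its pegs is anywhere within 10 mm either side of here, unmeasured: feel for it.
- stand_base (a point): Centre of the top of the stand's base plate: 110 (x) by 210 (y), 12 thick, from x = -60 to +50 of the stand. Two posts behind the bar, at y = -55 and +55, x = -28 to -14, rise to z = 143, level with the bar's top.
- rack: Wooden drying rack, fixed to the ledge. Origin: centre of its underside; base 90 (x) by 200 (y) by 12 thick. The tray stands on the base (lower edge at z = 12) between two pairs of dowels, 10 diameter, tops at z = 67, at x = -12.5 and +12.5, y = -60 and +60 (15 mm gap); two shorter dowels at x = 38, tops at z = 52. The tray comes straight up out of it, its x within 0.05 rad of the rack's x.
- mug: Bystander: clear plastic mug, 76 diameter, 90 tall, origin at the underside; stands just beyond the rack.
- sugar_bowl: Bystander: white ceramic sugar bowl, 84 diameter, 55 tall, origin at the underside; stands just beyond the stand.
- kettle: Bystander: steel kettle, 170 diameter, 190 tall, origin at the underside.
- tea_tin: Bystander: metal tea tin, 72 diameter, 110 tall, origin at the underside.
- sachet_box: Bystander: open cardboard sachet box, 100 by 140, 60 tall, origin at the underside.
- spoon: Bystander: spoon with a wooden handle, 150 long, lying on the ledge.
Not all that is in view belongs to the job. Leave any red or yellow look-alike of the stand alone.

How it is judged:
By the outcome, as a careful person would: the job done as asked, in the order asked, and still so for the second after the job is handed in, with the robot touching nothing.
It also fails if it takes over 61 s, if anything falls off the work surface, if the arm or the gripper's body presses on something with over 40 N, if the wrist force passes 120 N, or if a joint passes its speed limit or range.

## Robot

A 7-joint arm with a two-finger parallel gripper is mounted at the origin on the work surface. World frame = base frame: x ahead of the robot, y to its left, z up, the work surface at z = 0. Lengths are in m, angles in rad, forces in N, time in s.
With the tool pointing down it reaches from about 0.4 to 0.85 m from the base axis. Payload 6.9 kg.
Tool frame: the origin (TCP) lies midway between the tips of the shut fingers; the grasp point (between the pads) lies manip.grip_point_offset behind it (manip.grip_point_offset is the distance from the TCP to the grasp point, in m); z points along the fingers, x is the direction in which the jaws open and shut, and the axes are right-handed (so a half turn about z gives the same grasp; the last joint's range is limited). The gripper opens to 85 mm and grips with 20 to 120 N. Pads are 22 mm wide; open, the fingers measure 114 mm over their backs; the gripper's body (76 mm by 85 mm) begins 54 mm behind the grasp point. The pads swing forward as they close: fully open they stand 13 mm farther back than shut.
Start: joints at [-1.2, 0.507, -0.238, 1.5, 0.126, 1.149, -0.155], TCP at [0.164, 0.603, 0.231] pointing down, gripper open.
Joint ranges: [-3.08, 3.08], [-0.24, 2.05], [-1.43, 1.35], [0, 2.5], [-1.52, 4.66], [0.17, 1.96], [-2.89, 2.89]. Speed limits (rad/s): [2.39, 2.39, 3.14, 3.14, 3.14, 3.14, 3.14].

## Interface

Orientations are given as [roll, pitch, yaw] about the fixed x, y, z axes, in that order (R = Rz(yaw) Ry(pitch) Rx(roll)).
In Python, from rig import manip gives the robot as it stands.
- The arm moves only by the shell command python3 -m handwheel 'ROWS' [OPENING] [FORCE]. ROWS is JSON, a list that holds one entry, the list of rows, each a list of 6 numbers: the shift along the tool's x, y, z in cm, then the turn, a rotation vector about the tool's x, y, z in degrees. In form: [[[tx, ty, tz, wx, wy, wz], ...]]. A call has 1 to 5 rows; each row shifts and turns the commanded pose from where the row before left it, along the tool's axes as they then stand; what a row does not reach is not made up. A row lasts 1/10 s, in which the tool goes at most 50 mm and 8.59 degrees, less where a joint would pass 70% of its speed; a pose out of reach is approached as far as the arm can. A call is refused whole if a number of a shift passes 5 or a number of a turn 8.59, either way. A call with a gripper value outside its range is refused whole. OPENING is the gripper command: -1 is shut, 1 is fully open, values between are in proportion, set as the call begins (- or left out, the last holds). The fingers move at their own pace and stop on an object; FORCE is the grip in N (left out, the last holds). Time passes only in rows, so rows that do not move let the fingers close. It gives the time, the measured TCP pose, the force and the opening at its end, in the units of the state.
- manip.sense(): the state, without advancing time (a new reading comes with each control period).
- manip.snapshot(name): name is "side" or "top"; returns (picture, depth): 480x640x3 uint8, red, green, blue; 480x640 float32, m along the optical axis (not along the pixel's ray), 0 where there is no reading.
- manip.camera_params(name): a dict with "fovy" (degrees; the focal length in pixels is half the picture's height over the tangent of half this angle, whatever the lens; pixels are square), "cx", "cy" (the principal point, pixels), "k1" (the pictures are not rectified: a ray, as slopes to the right and down, at radius r is drawn at 1 + k1 r^2 times it, then the intrinsics apply), "R" (3x3) and "t" (3): a world point X has camera coordinates R X + t. Camera axes: x right, y down, z forward; pixel columns grow to the right and rows downward; lengths in m; the calibration is good to about 2 mm. A picture is of the moment at which its call begins. camera_params takes no time and is no camera call.
- manip.close_job(): hands the job in, once; it reports no verdict.
The state is a dict: "clock": time; "joints": joint angles; "joint_velocities": joint speeds; "effort": joint torques, N m; "tcp_pos": TCP position; "ee_rot": TCP orientation; "ft_force": force on the tool from outside, world axes, zero at the start; "wrist_torque": the same for the moment, N m; "finger_gap": finger opening in m.
Only numpy, scipy, OpenCV 4.12 (cv2) and the standard library are available. Lean on these libraries where they do the work, as an engineer would, in place of code of your own. Each camera call takes 0.05 s, during which the arm holds its last target. There are 200 camera calls.

## Working session

There is one attempt and no reset: what is moved stays moved. The work goes in short steps, Python scripts to look and compute and a shell command to move; the robot and the scene stay as the last step left them, time stands still between calls to the robot, and variables do not carry over. Pictures are saved under pics/ and viewed, about 8 in all and at most 12, crops included, and the job is handed in when it is done.

```bash
mkdir -p pics; ls; cat > h.py <<'E'
import numpy as np, cv2
from rig import manip
from scipy.spatial.transform import Rotation as Ro
def snap(n,tag):
    p,d=manip.snapshot(n); cv2.imwrite(f'pics/{tag}.png',p[:,:,::-1]); np.save(f'pics/{tag}.npy',d); return p,d
def K(n):
    c=manip.camera_params(n); f=240/np.tan(np.radians(c['fovy'])/2); return c,f
def rays(n,uv):
    c,f=K(n); uv=np.atleast_2d(uv).astype(float)
    d=(uv-[c['cx'],c['cy']])/f; s=d.copy()
    for _ in range(10): s=d/(1+c['k1']*(s**2).sum(1,keepdims=True))
    R=np.array(c['R']);t=np.array(c['t'])
    return -R.T@t, np.c_[s,np.ones(len(s))]@R   # world dirs with unit depth
def onz(n,uv,z):
    o,d=rays(n,uv); return o+d*((z-o[2])/d[:,2])[:,None]
def atdepth(n,uv,dep):
    o,d=rays(n,uv); return o+d*np.asarray(dep).reshape(-1,1)
def proj(n,X):
    c,f=K(n); p=np.atleast_2d(X)@np.array(c['R']).T+np.array(c['t']); s=p[:,:2]/p[:,2:]
    return s*(1+c['k1']*(s**2).sum(1,keepdims=True))*f+[c['cx'],c['cy']]
E
python3 - <<'E'
from h import *
for n in('side','top'):
    snap(n,n+'0'); c,f=K(n); o,d=rays(n,[[320,240]]); print(n,f,c['k1'],o,d)
s=manip.sense(); print(s, manip.grip_point_offset)
E
```

```text
pics
side 479.0806181008549 -0.09809399555123997 [0.48104109 0.9688963  0.67698778] [[ 0.04577645 -0.84942881 -0.52576013]]
top 574.4590028101943 -0.053103178699354416 [0.39709174 0.06132049 1.71989416] [[ 0.08418157 -0.00362719 -0.99644881]]
{'clock': 0.1, 'joints': array([-1.20051672,  0.50826128, -0.23753487,  1.5010078 ,  0.12569773,
        1.14887366, -0.15481612]), 'joint_velocities': array([ 0.00135226, -0.00258937,  0.00065017, -0.0039126 ,  0.00102407,
        0.00142196, -0.00088873]), 'effort': array([-5.31964382e-03, -6.21834970e+01, -2.19501838e+00, -2.50211227e+01,
        1.25242650e-02,  7.73089123e-03, -1.07759297e-05]), 'tcp_pos': array([0.16351467, 0.60278734, 0.23052069]), 'ee_rot': array([3.14157461e+00, 1.56229418e-03, 1.30601145e+00]), 'ft_force': array([-0.24473045,  0.64754458, -0.47968648]), 'wrist_torque': array([-0.00175368, -0.04442523, -0.02482298]), 'finger_gap': 0.08517278734573445} 0.0187
```

View pics/top0.png

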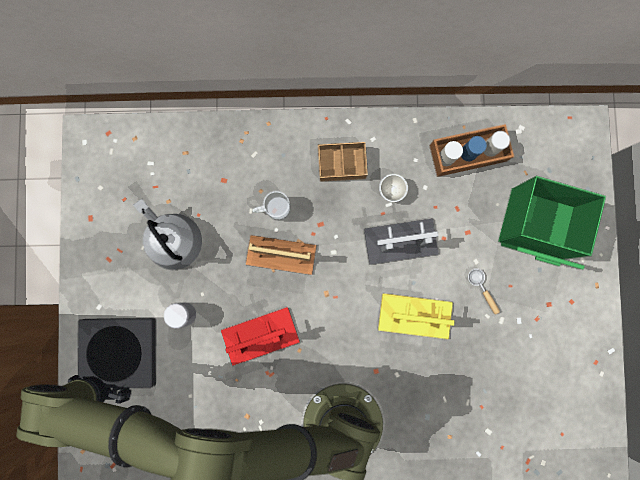

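View pics/side0.png

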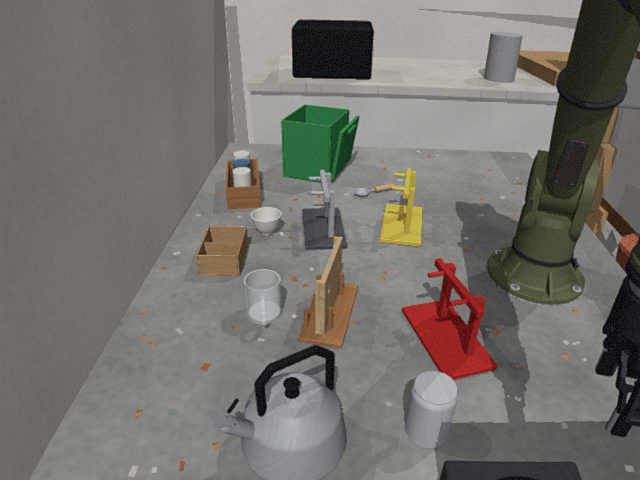

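Candidates in the top view are the steel stand at (402,240), the red look-alike at (260,335) and the yellow one at (415,316), so I choose the grey one. The tray is the pale strip at (281,252) in the wooden rack. The other wooden items, the sachet box at (342,160) and the jar crate at (472,150), are not it.

```bash
python3 - <<'E'
from h import *
im=cv2.imread('pics/top0.png'); d=np.load('pics/top0.npy'); s=cv2.imread('pics/side0.png'); ds=np.load('pics/side0.npy')
a=cv2.resize(im[205:290,235:455],None,fx=3.6,fy=3.6,interpolation=cv2.INTER_CUBIC)
b=cv2.resize(s[160:350,290:400],None,fx=1.5,fy=1.5,interpolation=cv2.INTER_CUBIC)
o=np.zeros((600,800,3),np.uint8); o[:a.shape[0],:a.shape[1]]=a[:600,:800]; o[310:310+b.shape[0],:b.shape[1]]=b[:290]; cv2.imwrite('pics/crop.png',o)
# heights from top depth
v,u=np.mgrid[200:290,235:455]; uv=np.c_[u.ravel(),v.ravel()]; X=atdepth('top',uv,d[200:290,235:455].ravel())
ok=d[200:290,235:455].ravel()>0; col=im[200:290,235:455].reshape(-1,3)
def rect(m,name,z):
    p=uv[m]; W=onz('top',p,z)[:,:2].astype(np.float32)
    r=cv2.minAreaRect(W*1000); print(name,m.sum(),r, 'medz',np.median(X[m][:,2]))
tr=ok&(uv[:,0]<340)&(X[:,2]>.115)&(X[:,2]<.17); rect(tr,'traytop',.142)
rk=ok&(uv[:,0]<340)&(abs(X[:,2]-.012)<.006)&(col[:,2].astype(int)-col[:,0]>50); rect(rk,'rackbase',.012)
st=ok&(uv[:,0]>355)&(X[:,2]>.115)&(X[:,2]<.17); rect(st,'bar+pegs',.14)
base=ok&(uv[:,0]>355)&(X[:,2]<.03)&(col.max(1)<95)&(col.max(1)>50); rect(base,'standbase',.012)
print(np.percentile(X[tr][:,2],[5,50,95]),np.percentile(X[st][:,2],[5,50,95]))
E
```

```text
traytop 271 ((501.27618408203125, 168.13844299316406), (169.9857940673828, 19.040983200073242), 79.29948425292969) medz 0.14109790803136635
rackbase 1337 ((525.6512451171875, 166.15859985351562), (211.7259979248047, 153.72283935546875), 84.54883575439453) medz 0.011941859258438603
bar+pegs 489 ((539.3839111328125, -184.3182830810547), (60.63439178466797, 169.36837768554688), 7.6442742347717285) medz 0.14195330605129053
standbase 795 ((566.4649047851562, -181.32083129882812), (173.64801025390625, 209.33389282226562), 7.611642360687256) medz 0.012073110433824086
[0.12576856 0.14109791 0.14731749] [0.13267308 0.14195331 0.14864967]
```

View pics/crop.png

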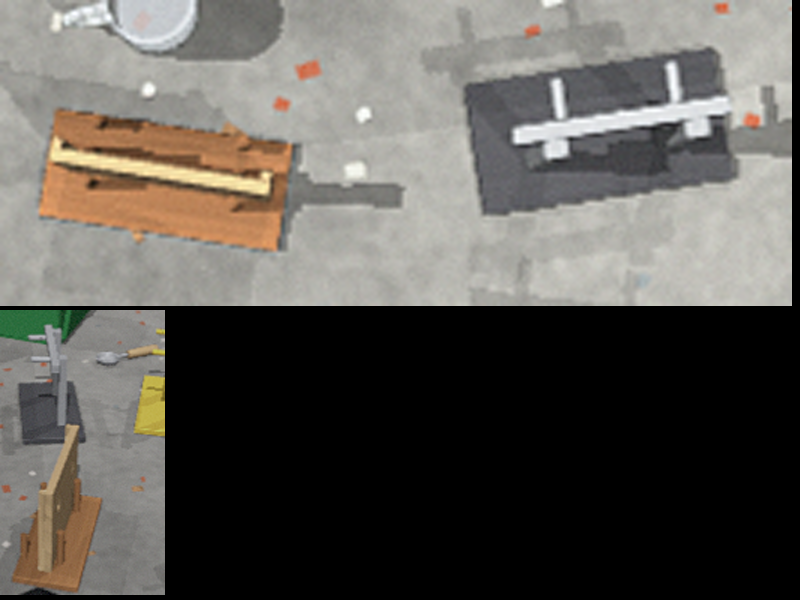

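The crop confirms it. The rim corners of the tray point up (+x), away from the robot. The grey stand's two pegs at about (558,95) and (672,80) in the crop also point up, so no flip is needed. Next I take the precise line fits.

```bash
python3 - <<'E'
from h import *
im=cv2.imread('pics/top0.png').astype(int); hsv=cv2.cvtColor(im.astype(np.uint8),cv2.COLOR_BGR2HSV)
def edge(mask,u0,u1,z,which,name):
    P=[]
    for u in range(u0,u1):
        v=np.where(mask[:,u])[0]
        if len(v)<2: continue
        P.append([u, v.min()-.5 if which=='far' else v.max()+.5])
    W=onz('top',P,z)[:,:2]; k=np.polyfit(W[:,1],W[:,0],1); r=W[:,0]-np.polyval(k,W[:,1]); g=abs(r)<.003
    k=np.polyfit(W[g,1],W[g,0],1); print(name,which,'yaw',-np.degrees(np.arctan(k[0])),'x at y',k, 'n',g.sum(),'y',W[:,1].min(),W[:,1].max(),'res',r[g].std()); return k
# tray top : bright yellow
box=np.zeros(im.shape[:2],bool); box[235:270,240:325]=1
m=box&(im[:,:,1]>175)&(im[:,:,2]-im[:,:,0]>35)
print('tray pix',[tuple(im[v,u]) for v,u in((250,280),(252,280),(253,280),(255,280),(257,280))])
edge(m,257,303,.142,'far','tray'); edge(m,257,303,.142,'near','tray')
r=cv2.minAreaRect((onz('top',np.argwhere(m)[:,::-1],.142)[:,:2]*1000).astype(np.float32)); print('tray',r)
# bar
box[:]=0; box[215:262,370:442]=1
m=box&(im.min(2)>190)
print('bar col',[tuple(im[v,405]) for v in range(232,250,2)])
r=cv2.minAreaRect((onz('top',np.argwhere(m)[:,::-1],.143)[:,:2]*1000).astype(np.float32)); print('bar+pegs',r)
edge(m,396,414,.143,'far','bar'); edge(m,396,414,.143,'near','bar')
# stand base
box[:]=0; box[215:268,360:445]=1
m=(box&(im.max(2)<120)).astype(np.uint8); m=cv2.morphologyEx(m,cv2.MORPH_OPEN,np.ones((3,3)))
n,l,s,c=cv2.connectedComponentsWithStats(m); i=1+np.argmax(s[1:,4]); mm=l==i
hull=cv2.convexHull(np.argwhere(mm)[:,::-1].astype(np.float32))[:,0]
r=cv2.minAreaRect((onz('top',hull,.012)[:,:2]*1000).astype(np.float32)); print('base',r)
# rack base
box[:]=0; box[228:282,240:322]=1
m=box&(im[:,:,2]-im[:,:,0]>60)&(im[:,:,1]<160); m=cv2.morphologyEx(m.astype(np.uint8),cv2.MORPH_OPEN,np.ones((3,3)))
r=cv2.minAreaRect((onz('top',np.argwhere(m)[:,::-1],.012)[:,:2]*1000).astype(np.float32)); print('rack',r)
E
```

```text
tray pix [(np.int64(91), np.int64(127), np.int64(159)), (np.int64(163), np.int64(220), np.int64(241)), (np.int64(160), np.int64(215), np.int64(241)), (np.int64(43), np.int64(61), np.int64(76)), (np.int64(88), np.int64(134), np.int64(190))]
tray far yaw -10.087816499471295 x at y [0.17790775 0.47366513] n 46 y 0.10584534847167268 0.22950684449154715 res 0.0008171164777817192
tray near yaw -10.112057046403313 x at y [0.17834425 0.46391824] n 46 y 0.1059811702123298 0.22961674652676264 res 0.0008230377575317937
tray ((502.3930969238281, 169.08499145507812), (168.67530822753906, 16.785640716552734), 79.47703552246094)
bar col [(np.int64(109), np.int64(101), np.int64(101)), (np.int64(101), np.int64(96), np.int64(93)), (np.int64(173), np.int64(172), np.int64(166)), (np.int64(228), np.int64(226), np.int64(224)), (np.int64(231), np.int64(225), np.int64(224)), (np.int64(97), np.int64(92), np.int64(94)), (np.int64(96), np.int64(95), np.int64(92)), (np.int64(79), np.int64(72), np.int64(76)), (np.int64(71), np.int64(70), np.int64(68))]
bar+pegs ((520.0338745117188, -194.12945556640625), (104.24626922607422, 180.34942626953125), 4.976181507110596)
bar far yaw 7.9047814321973515 x at y [-0.13884653  0.51170576] n 18 y -0.201400953262913 -0.15413374224076612 res 0.0008045375895643626Traceback (most recent call last):
  File "<stdin>", line 22, in <module>
  File "<stdin>", line 10, in edge
    raise TypeError("expected non-empty vector for x")
TypeError: expected non-empty vector for x
```

```bash
cat >> h.py <<'E'
def togo(x,y,z,yawdeg):
    "shift in tool axes (cm) and rotvec (deg) to pose, tool down"
    s=manip.sense(); R0=Ro.from_euler('xyz',s['ee_rot']); R1=Ro.from_euler('xyz',[np.pi,0,np.radians(yawdeg)])
    print('tcp',s['tcp_pos'].round(4),'rpy',np.degrees(s['ee_rot']).round(2),'F',s['ft_force'].round(1),'M',s['wrist_torque'].round(2),'gap',round(s['finger_gap'],4),'t',s['clock'])
    print('shift cm',(R0.inv().apply(np.array([x,y,z])-s['tcp_pos'])*100).round(2),'turn',np.degrees((R0.inv()*R1).as_rotvec()).round(2))
E
python3 -m handwheel '[[[0,0,-2,0,0,8.5],[0,0,-2,0,0,8.5],[0,0,-2,0,0,8.5],[0,0,-1,0,0,8.5],[0,0,-1,0,0,8.5]]]' 1 40
python3 -m handwheel '[[[0,0,0,0,0,8.5],[0,0,0,0,0,8.5],[0,0,0,0,0,8.5],[0,0,0,0,0,8.5],[0,0,0,0,0,8.4]]]'
python3 - <<'E'
from h import *
togo(.4987,.168,.25,-10.1); print(manip.sense()['joints'].round(2))
im=cv2.imread('pics/top0.png').astype(int)
v,u=np.mgrid[:480,:640]
def rect(m,z,name):
    n,l,s,c=cv2.connectedComponentsWithStats(m.astype(np.uint8)); i=1+np.argmax(s[1:,4])
    hull=cv2.convexHull(np.argwhere(l==i)[:,::-1].astype(np.float32))[:,0]
    print(name,s[i],cv2.minAreaRect((onz('top',hull,z)[:,:2]*1000).astype(np.float32)))
box=(v>215)&(v<268)&(u>360)&(u<445)
rect(box&(im.max(2)<110),.012,'base')
b=box&(im.min(2)>140); rect(b,.143,'bar+pegs')
# pegs rows above the bar: centre per row
for row in range(222,236):
    uu=np.where(b[row])[0]; print(row,uu.tolist())
box=(v>228)&(v<282)&(u>240)&(u<322)
rect(cv2.morphologyEx((box&(im[:,:,2]-im[:,:,0]>60)&(im[:,:,1]<160)).astype(np.uint8),cv2.MORPH_OPEN,np.ones((3,3))),.012,'rack')
E
```

```text
clock: 0.6
tcp_pos: [0.1635, 0.6031, 0.3116]
ee_rot: [3.141, 0.0, 0.558]
ft_force: [0.1, 0.8, 0.1]
finger_gap: 0.0851
clock: 1.1
tcp_pos: [0.1635, 0.6029, 0.3107]
ee_rot: [3.14, 0.0, -0.182]
ft_force: [0.3, -0.2, -0.5]
finger_gap: 0.0853
tcp [0.1635 0.6029 0.3107] rpy [179.93   0.   -10.42] F [ 0.3 -0.2 -0.5] M [-0.   -0.   -0.01] gap 0.0853 t 1.1
shift cm [40.84 36.71  6.11] turn [ 0.07  0.   -0.32]
[-1.42  0.46  0.12  1.36 -0.06  1.33 -1.48]
base [ 364  218   75   47 2000] ((533.5406494140625, -187.2904052734375), (111.53971862792969, 212.67916870117188), 7.711113452911377)
bar+pegs [ 361  216   84   33 1105] ((548.302978515625, -173.31211853027344), (230.34307861328125, 88.76338958740234), 88.95761108398438)
222 [367, 368, 369, 370, 371, 372, 373, 374, 375, 376, 377, 378, 379, 380, 381, 382, 383, 384, 385, 386, 387, 388, 389, 390, 391, 392, 393, 394, 395, 396, 398, 400, 420, 421, 422, 435, 436, 437, 438, 439, 440, 441, 442, 443, 444]
223 [366, 367, 368, 369, 370, 371, 372, 373, 374, 375, 376, 377, 378, 379, 380, 381, 382, 383, 384, 385, 386, 387, 388, 389, 390, 391, 392, 393, 420,
[... 1104 characters left out ...]
, 438, 439, 440, 441, 442, 443, 444]
233 [361, 362, 389, 390, 391, 421, 422, 423, 424, 425, 426, 427, 428, 429, 430, 431, 432, 433, 434, 435, 436, 437, 438, 439, 440, 441, 442, 443, 444]
234 [361, 362, 363, 389, 390, 391, 418, 419, 420, 421, 422, 423, 424, 425, 426, 427, 428, 429, 430, 431, 432, 433, 434, 435, 436, 437, 438, 439, 440, 441, 442, 443, 444]
235 [361, 362, 363, 389, 390, 391, 407, 411, 412, 413, 414, 415, 416, 417, 418, 419, 420, 421, 422, 423, 424, 425, 426, 427, 428, 429, 430, 431, 432, 433, 434, 435, 436, 437, 438, 439, 440, 441, 442, 443, 444]
rack [ 246  236   70   38 1451] ((503.7199401855469, 172.67013549804688), (198.82315063476562, 95.89015197753906), 80.34091186523438)
```

```bash

python3 -m handwheel '[[[3.4,3.06,0,0,0,0],[3.4,3.06,0,0,0,0],[3.4,3.06,0,0,0,0],[3.4,3.06,0,0,0,0],[3.4,3.06,0,0,0,0]]]'
python3 -m handwheel '[[[3.4,3.06,0,0,0,0],[3.4,3.06,0,0,0,0],[3.4,3.06,0,0,0,0],[3.4,3.06,0,0,0,0],[3.4,3.06,0,0,0,0]]]'
python3 -m handwheel '[[[3.4,3.06,0,0,0,0],[3.4,3.06,0,0,0,0],[0,0,0,0,0,0]]]'
python3 - <<'E'
from h import *
togo(.4987,.168,.20,-10.1)
P=onz('top',[[389.5+.0,229],[421.7,225]],.138); print(P)
ex=np.array([np.cos(np.radians(7.8)),np.sin(np.radians(7.8))]); ey=np.array([-ex[1],ex[0]])
o=np.array([.5385,-.1866])
for p in P: print('peg in stand frame',(p[:2]-o)@ex,(p[:2]-o)@ey)
E
```

```text
clock: 1.6
tcp_pos: [0.3049, 0.4211, 0.311]
ee_rot: [3.141, 0.0, -0.176]
ft_force: [0.8, -0.1, -1.0]
finger_gap: 0.0852
clock: 2.1
tcp_pos: [0.4454, 0.2408, 0.3111]
ee_rot: [3.141, 0.0, -0.176]
ft_force: [0.9, 0.7, 0.4]
finger_gap: 0.0853
clock: 2.4
tcp_pos: [0.5042, 0.1633, 0.3111]
ee_rot: [3.138, -0.002, -0.186]
ft_force: [-0.3, -0.2, 0.3]
finger_gap: 0.0853
tcp [0.5042 0.1633 0.3111] rpy [ 1.798e+02 -1.300e-01 -1.065e+01] F [-0.3 -0.2  0.3] M [-0.02  0.   -0.02] gap 0.0853 t 2.4
shift cm [-0.65 -0.4  11.11] turn [ 0.2  -0.13 -0.55]
[[ 0.55768412 -0.1374994   0.138     ]
 [ 0.5671771  -0.22730335  0.138     ]]
peg in stand frame 0.025670339853726902 0.0460427306300024
peg in stand frame 0.02288769166491803 -0.04421868717079893
```

```bash

python3 -m handwheel '[[[-0.65,-0.4,3,0.2,-0.1,-0.5],[0,0,4,0,0,0],[0,0,4,0,0,0],[0,0,0,0,0,0]]]'
python3 - <<'E'
from h import *
togo(.4987,.168,.113,-10.1)
snap('top','top1')
i=cv2.imread('pics/top1.png')[190:310,220:350]; snap('side','side1'); j=cv2.imread('pics/side1.png')[170:350,260:420]
cv2.imwrite('pics/c1.png',np.hstack([cv2.resize(i,(433,400),interpolation=2),cv2.resize(j,(356,400),interpolation=2)]))
E
```

```text
clock: 2.8
tcp_pos: [0.4917, 0.1753, 0.1968]
ee_rot: [3.14, 0.01, -0.166]
ft_force: [-1.3, 0.7, 1.3]
finger_gap: 0.0854
tcp [0.4917 0.1753 0.1968] rpy [179.92   0.58  -9.54] F [-1.3  0.7  1.3] M [0.04 0.01 0.  ] gap 0.0854 t 2.8
shift cm [0.89 0.59 8.38] turn [0.09 0.58 0.56]
```

View pics/c1.png

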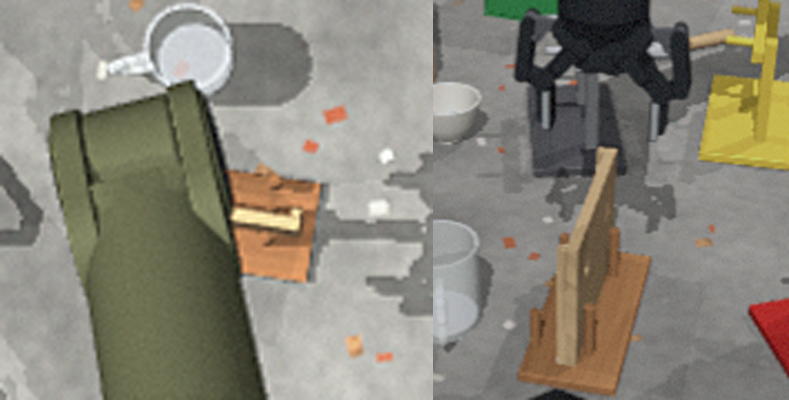

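The side view shows the open jaws straddling the tray's upper edge (crop x 545 to 655, tray top at about 605). The measured pose was still settling, so I take a fresh reading before descending.

```bash

python3 -m handwheel '[[[0,0,0,0,0,0],[0,0,0,0,0,0],[0,0,0,0,0,0]]]'
python3 - <<'E'
from h import *
togo(.4987,.168,.113,-10.1)
E
```

```text
clock: 3.2
tcp_pos: [0.496, 0.1759, 0.2027]
ee_rot: [-3.137, -0.0, -0.167]
ft_force: [0.6, 0.3, 0.3]
finger_gap: 0.0855
tcp [0.496  0.1759 0.2027] rpy [-1.7972e+02 -2.0000e-02 -9.5700e+00] F [0.6 0.3 0.3] M [-0.01 -0.01 -0.01] gap 0.0855 t 3.2
shift cm [0.4  0.78 8.97] turn [-0.28 -0.02  0.53]
```

```bash

python3 -m handwheel '[[[0.4,0.78,2,-0.2,0,0.5],[0,0,2.5,0,0,0],[0,0,2.5,0,0,0],[0,0,1.9,0,0,0],[0,0,0,0,0,0]]]'
python3 -m handwheel '[[[0,0,0,0,0,0],[0,0,0,0,0,0],[0,0,0,0,0,0]]]' 0.0
python3 - <<'E'
from h import *
togo(.4987,.168,.113,-10.1)
E
```

```text
clock: 3.7
tcp_pos: [0.4967, 0.1672, 0.1108]
ee_rot: [3.14, 0.005, -0.176]
ft_force: [0.2, 0.1, 0.1]
finger_gap: 0.0854
clock: 4.0
tcp_pos: [0.4985, 0.1677, 0.1135]
ee_rot: [-3.14, -0.0, -0.176]
ft_force: [0.4, -0.6, -0.3]
finger_gap: 0.0445
tcp [0.4985 0.1677 0.1135] rpy [-179.93   -0.    -10.07] F [ 0.4 -0.6 -0.3] M [0.01 0.03 0.03] gap 0.0445 t 4.0
shift cm [ 0.01 -0.04  0.05] turn [-0.07 -0.    0.03]
```

```bash

python3 -m handwheel '[[[0,0,0,0,0,0],[0,0,0,0,0,0],[0,0,0,0,0,0],[0,0,0,0,0,0],[0,0,0,0,0,0]]]' -1 60
python3 -m handwheel '[[[0,0,-1,0,0,0],[0,0,-2,0,0,0],[0,0,-3,0,0,0],[0,0,-3,0,0,0],[0,0,-3,0,0,0]]]'
python3 -m handwheel '[[[0,0,-2,0,0,0],[0,0,0,0,0,0],[0,0,0,0,0,0],[0,0,0,0,0,0]]]'
python3 - <<'E'
from h import *
togo(.5,.168,.25,-10.1)
snap('side','side2'); i=cv2.imread('pics/side2.png')[60:360,220:440]; cv2.imwrite('pics/c2.png',cv2.resize(i,(440,600),interpolation=2))
E
```

```text
clock: 4.5
tcp_pos: [0.4984, 0.1675, 0.1128]
ee_rot: [-3.141, 0.001, -0.176]
ft_force: [-0.1, -1.5, 5.6]
finger_gap: 0.009
clock: 5.0
tcp_pos: [0.4971, 0.1671, 0.2334]
ee_rot: [3.141, 0.003, -0.176]
ft_force: [0.3, 0.3, -2.9]
finger_gap: 0.0091
clock: 5.4
tcp_pos: [0.497, 0.1672, 0.2507]
ee_rot: [3.14, 0.004, -0.176]
ft_force: [-0.6, -0.3, -3.7]
finger_gap: 0.009
tcp [0.497  0.1672 0.2507] rpy [179.91   0.24 -10.06] F [-0.6 -0.3 -3.7] M [-0.02  0.01  0.01] gap 0.009 t 5.4
shift cm [ 0.28 -0.13  0.07] turn [0.09 0.24 0.04]
```

View pics/c2.png

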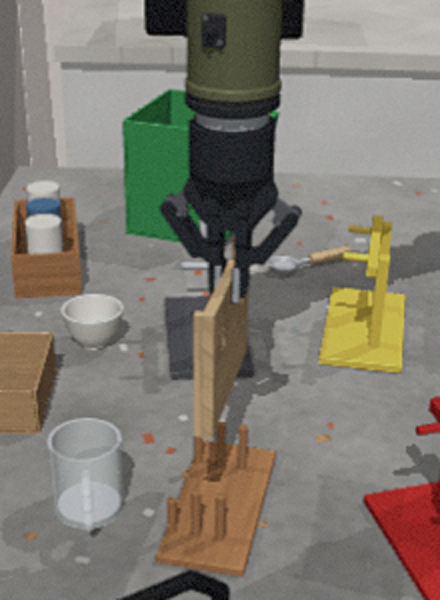

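The picture shows the tray lifted clear and upright in the gripper, with the rack dowels free below it at about (200,500). Now I carry it over the stand's front side.

```bash

python3 -m handwheel '[[[0,0,-0.5,0,0,-3.6],[0,0,-0.5,0,0,-3.6],[0,0,-0.5,0,0,-3.6],[0,0,-0.5,0,0,-3.6],[0,0,0,0,0,-3.5]]]'
python3 -m handwheel '[[[0,0,0,0,0,0],[0,0,0,0,0,0],[0,0,0,0,0,0]]]'
python3 - <<'E'
from h import *
togo(.5926,-.1799,.27,7.8)
im=cv2.imread('pics/top0.png'); d=np.load('pics/top0.npy')
v,u=np.mgrid[165:210,370:415]; X=atdepth('top',np.c_[u.ravel(),v.ravel()],d[165:210,370:415].ravel())
m=(X[:,2]>.03)&(X[:,2]<.08); X=X[m]
ex=np.array([np.cos(np.radians(7.8)),np.sin(np.radians(7.8))]); q=X[:,:2]-[.538,-.1866]
print('bowl sx',np.percentile(q@ex,[1,50,99]),'sy',np.percentile(q@[-ex[1],ex[0]],[1,50,99]),'z',np.percentile(X[:,2],[5,95]))
E
```

```text
clock: 5.95
tcp_pos: [0.4979, 0.1673, 0.2716]
ee_rot: [-3.141, 0.003, 0.139]
ft_force: [0.6, -0.5, -2.3]
finger_gap: 0.0092
clock: 6.25
tcp_pos: [0.4978, 0.1673, 0.2717]
ee_rot: [-3.141, 0.003, 0.135]
ft_force: [0.3, 0.0, -3.0]
finger_gap: 0.009
tcp [0.4978 0.1673 0.2717] rpy [-1.7999e+02  1.6000e-01  7.7500e+00] F [ 0.3  0.  -3. ] M [-0.02 -0.01  0.02] gap 0.009 t 6.25
shift cm [ 4.71 35.68  0.15] turn [-0.01  0.16 -0.05]
bowl sx [0.11229492 0.16232411 0.19162757] sy [-0.03713869 -0.00915946  0.04262856] z [0.03165054 0.06055036]
```

```bash

python3 -m handwheel '[[[0.47,2.5,0,0,0,0],[0.47,4,0,0,0,0],[0.47,4,0,0,0,0],[0.47,4,0,0,0,0],[0.47,4,0,0,0,0]]]'
python3 -m handwheel '[[[0.47,4,0,0,0,0],[0.47,4,0,0,0,0],[0.47,4,0,0,0,0],[0.47,3.2,0,0,0,0],[0.47,2,0,0,0,0]]]'
python3 -m handwheel '[[[0,0,0,0,0,0],[0,0,0,0,0,0],[0,0,0,0,0,0],[0,0,0,0,0,0]]]'
python3 - <<'E'
from h import *
togo(.5926,-.1799,.151,7.8)
E
```

```text
clock: 6.75
tcp_pos: [0.5467, -0.0141, 0.2719]
ee_rot: [-3.141, 0.002, 0.136]
ft_force: [0.6, 0.0, -2.2]
finger_gap: 0.0092
clock: 7.25
tcp_pos: [0.5929, -0.1835, 0.2715]
ee_rot: [3.141, 0.003, 0.132]
ft_force: [-0.8, 0.7, -2.0]
finger_gap: 0.0089
clock: 7.65
tcp_pos: [0.5933, -0.1784, 0.272]
ee_rot: [-3.14, 0.002, 0.138]
ft_force: [0.1, -0.3, -3.0]
finger_gap: 0.0092
tcp [ 0.5933 -0.1784  0.272 ] rpy [-1.7993e+02  9.0000e-02  7.9200e+00] F [ 0.1 -0.3 -3. ] M [-0.01 -0.03  0.05] gap 0.0092 t 7.65
shift cm [-0.07  0.15 12.1 ] turn [-0.07  0.09  0.12]
```

Descend in front of the pegs, then look.

```bash

python3 -m handwheel '[[[0,0.15,2,0,0,0.1],[0,0,3,0,0,0],[0,0,3,0,0,0],[0,0,2.5,0,0,0],[0,0,1.6,0,0,0]]]'
python3 -m handwheel '[[[0,0,0,0,0,0],[0,0,0,0,0,0],[0,0,0,0,0,0],[0,0,0,0,0,0]]]'
python3 - <<'E'
from h import *
togo(.5926,-.1799,.151,7.8)
snap('side','side3'); snap('top','top3')
i=cv2.imread('pics/side3.png')[110:270,270:390]; j=cv2.imread('pics/top3.png')[190:290,340:460]
cv2.imwrite('pics/c3.png',np.hstack([cv2.resize(i,(375,500),interpolation=2),cv2.resize(j,(420,350),interpolation=2)[:350].copy() if 0 else cv2.copyMakeBorder(cv2.resize(j,(420,350),interpolation=2),0,150,0,0,0)]))
E
```

```text
clock: 8.15
tcp_pos: [0.5925, -0.1798, 0.1492]
ee_rot: [-3.14, 0.004, 0.136]
ft_force: [0.8, 0.2, -2.4]
finger_gap: 0.0092
clock: 8.55
tcp_pos: [0.5939, -0.1815, 0.1523]
ee_rot: [3.141, -0.0, 0.135]
ft_force: [-0.0, -0.8, -2.2]
finger_gap: 0.0089
tcp [ 0.5939 -0.1815  0.1523] rpy [ 1.7998e+02 -2.0000e-02  7.7400e+00] F [-0.  -0.8 -2.2] M [ 0.04 -0.    0.01] gap 0.0089 t 8.55
shift cm [-0.11 -0.17  0.13] turn [ 0.02 -0.02 -0.06]
```

View pics/c3.png

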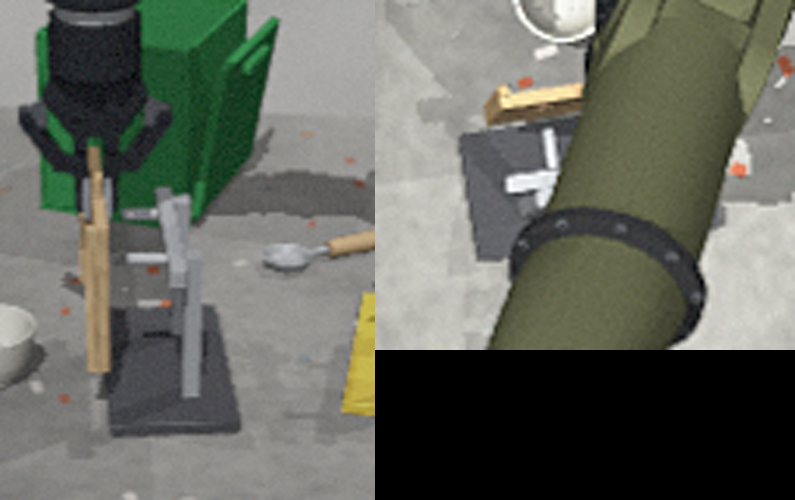

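The side view shows the tray upright in front of the pegs with a gap of about 30 crop px. The top view shows the tray's +y end at about (372,219), plus the bar's +y end and the left peg, so their lateral offset can be measured.

```bash
python3 - <<'E'
from h import *
im=cv2.imread('pics/top3.png').astype(int); c=manip.sense()['tcp_pos']
th=np.radians(7.8); ex=np.array([np.cos(th),np.sin(th)]); ey=np.array([-ex[1],ex[0]]); o=np.array([.538,-.1866])
def S(uv,z): w=onz('top',uv,z)[:,:2]-o; return np.c_[w@ex,w@ey]
t=(c[:2]-o); print('tcp stand',t@ex,t@ey)
v,u=np.mgrid[:480,:640]; box=(v>205)&(v<230)&(u>362)&(u<402)
hsv=cv2.cvtColor(im.astype(np.uint8),cv2.COLOR_BGR2HSV)
m=box&(im[:,:,2]-im[:,:,0]>40)&(im[:,:,2]>170)
p=S(np.argwhere(m)[:,::-1],c[2]+.0292); print('tray top sx',np.percentile(p[:,0],[1,50,99]),'sy max',np.sort(p[:,1])[-8:])
for r in range(212,228): 
    print(r,' '.join('%3d,%3d,%3d'%tuple(im[r,k]) for k in range(368,378)))
# peg & bar
box=(v>222)&(v<250)&(u>370)&(u<398); b=box&(im.min(2)>150)
p=S(np.argwhere(b)[:,::-1],.143); print('bar sy max',np.sort(p[:,1])[-8:])
for r in range(226,250):
    k=np.where(b[r])[0]
    if len(k): print(r,k.min(),k.max(),'peg sy',S([[k.mean(),r]],.138).round(4))
E
```

```text
tcp stand 0.05581772070051728 -0.002463551368046782
tray top sx [0.05097177 0.05718231 0.07075475] sy max [0.08305406 0.08349681 0.08393938 0.0843946  0.0848375  0.08528022
 0.08572274 0.08616508]
212 157,160,164 159,164,163 166,169,168 156,162,162 157,164,164 158,162,162 155,161,162 162,166,167 156,161,160 160,165,165
213 157,163,162 160,168,167 165,169,172 163,168,170 163,169,169 155,162,162 157,164,164 158,164,164 152,162,164 152,159,162
214 157,162,162 161,168,169 163,169,168 164,170,168 163,170,169 165,170,169 159,168,166 145,164,180 138,176,205 141,174,198
215 156,162,162 160,164,165 160,165,167 164,168,170 169,170,171 166,169,169 142,160,172 131,185,226 171,235,255 163,220,247
216 157,163,162 154,160,160 159,164,164 159,164,166 162,165,165 139,148,155  93,122,145 113,159,193 166,227,250 165,224,239
217 157,160,162 158,164,164 156,163,163 159,163,163 151,158,160 105,128,149  74,108,132 107,147,174 148,203,229 127,177,203
218 153,157,157 160,163,163 161,167,166 159,165,167 123,142,157  78,109,137  77,108,128 116,161,185 184,245,255 180,237,252
219 152,157,157 154,160,158 162,168
[... 1353 characters left out ...]
.0234 0.0464]]
231 388 391 peg sy [[0.0207 0.0469]]
232 389 391 peg sy [[0.0177 0.046 ]]
233 389 391 peg sy [[0.015  0.0464]]
234 389 391 peg sy [[0.0122 0.0469]]
235 389 391 peg sy [[0.0095 0.0474]]
236 389 391 peg sy [[0.0067 0.0478]]
237 389 391 peg sy [[0.004  0.0483]]
238 390 391 peg sy [[0.0011 0.0474]]
239 384 391 peg sy [[-0.0004  0.056 ]]
240 378 391 peg sy [[-0.0019  0.0647]]
241 377 391 peg sy [[-0.0044  0.0665]]
242 377 390 peg sy [[-0.0069  0.0683]]
243 377 390 peg sy [[-0.0096  0.0688]]
244 378 390 peg sy [[-0.0125  0.0685]]
245 386 389 peg sy [[-0.0168  0.0588]]
246 386 389 peg sy [[-0.0196  0.0592]]
247 386 388 peg sy [[-0.0221  0.061 ]]
248 386 388 peg sy [[-0.0248  0.0615]]
```

```bash

python3 -m handwheel '[[[-0.6,-0.1,0.1,0,0,0],[-0.6,0,0,0,0,0],[-0.4,0,0,0,0,0],[0,0,0,0,0,0],[0,0,0,0,0,0]]]'
python3 -m handwheel '[[[-0.2,0,0,0,0,0],[-0.2,0,0,0,0,0],[-0.1,0,0,0,0,0],[0,0,0,0,0,0],[0,0,0,0,0,0]]]'
python3 -m handwheel '[[[-0.2,0,0,0,0,0],[-0.1,0,0,0,0,0],[0,0,0,0,0,0],[0,0,0,0,0,0]]]'
python3 - <<'E'
from h import *
togo(.538,-.1866,.151,7.8)
E
```

```text
clock: 9.15
tcp_pos: [0.5772, -0.1826, 0.1502]
ee_rot: [-3.141, 0.001, 0.135]
ft_force: [0.4, -0.4, -3.2]
finger_gap: 0.0091
clock: 9.65
tcp_pos: [0.5724, -0.1832, 0.15]
ee_rot: [-3.141, 0.002, 0.135]
ft_force: [0.2, -1.6, -2.2]
finger_gap: 0.0088
clock: 10.05
tcp_pos: [0.5693, -0.1836, 0.1501]
ee_rot: [-3.141, 0.002, 0.135]
ft_force: [0.3, 0.7, -3.6]
finger_gap: 0.0092
tcp [ 0.5693 -0.1836  0.1501] rpy [-1.7997e+02  9.0000e-02  7.7300e+00] F [ 0.3  0.7 -3.6] M [-0.01 -0.    0.04] gap 0.0092 t 10.05
shift cm [-3.14 -0.12 -0.09] turn [-0.03  0.09 -0.07]
```

```bash

python3 -m handwheel '[[[-0.2,0,0,0,0,0],[-0.1,0,0,0,0,0],[0,0,0,0,0,0]]]'
python3 -m handwheel '[[[-0.2,0,0,0,0,0],[-0.1,0,0,0,0,0],[0,0,0,0,0,0]]]'
python3 - <<'E'
from h import *
togo(.538,-.1866,.151,7.8)
snap('side','side4')
i=cv2.imread('pics/side4.png')[110:270,270:390]
cv2.imwrite('pics/c4.png',cv2.resize(i,(450,600),interpolation=2))
E
```

```text
clock: 10.35
tcp_pos: [0.5661, -0.1841, 0.1501]
ee_rot: [-3.141, 0.002, 0.135]
ft_force: [0.1, 0.5, -2.7]
finger_gap: 0.009
clock: 10.65
tcp_pos: [0.5632, -0.1845, 0.1501]
ee_rot: [-3.141, 0.002, 0.135]
ft_force: [-0.2, 0.2, -2.3]
finger_gap: 0.009
tcp [ 0.5632 -0.1845  0.1501] rpy [-1.7997e+02  1.0000e-01  7.7200e+00] F [-0.2  0.2 -2.3] M [ 0.03  0.   -0.04] gap 0.009 t 10.65
shift cm [-2.52 -0.13 -0.09] turn [-0.03  0.1  -0.08]
```

View pics/c4.png

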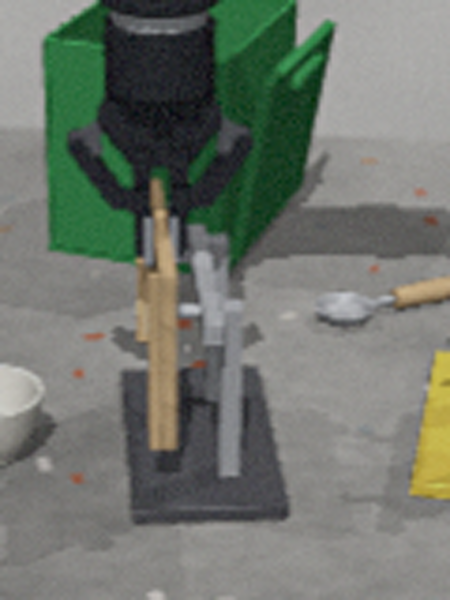

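The side view shows the peg stub between tray and bar shrunk to about half its length with no contact force, so the pegs are in the slots. I keep going in small steps.

```bash

python3 -m handwheel '[[[-0.3,0,0,0,0,0],[-0.3,0,0,0,0,0],[-0.2,0,0,0,0,0],[0,0,0,0,0,0],[0,0,0,0,0,0]]]'
python3 -m handwheel '[[[-0.2,0,0,0,0,0],[-0.2,0,0,0,0,0],[-0.1,0,0,0,0,0],[0,0,0,0,0,0],[0,0,0,0,0,0]]]'
python3 -m handwheel '[[[-0.2,0,0,0,0,0],[0,0,0,0,0,0],[0,0,0,0,0,0]]]'
python3 -m handwheel '[[[-0.2,0,0,0,0,0],[0,0,0,0,0,0],[0,0,0,0,0,0]]]'
python3 - <<'E'
from h import *
togo(.538,-.1866,.151,7.8)
E
```

```text
clock: 11.2
tcp_pos: [0.5555, -0.1855, 0.1501]
ee_rot: [-3.141, 0.002, 0.135]
ft_force: [0.2, 0.1, -2.6]
finger_gap: 0.0092
clock: 11.7
tcp_pos: [0.5505, -0.1861, 0.1501]
ee_rot: [-3.141, 0.002, 0.135]
ft_force: [0.4, 0.2, -2.9]
finger_gap: 0.009
clock: 12.0
tcp_pos: [0.5484, -0.1865, 0.1501]
ee_rot: [-3.141, 0.002, 0.135]
ft_force: [-0.2, 1.2, -2.3]
finger_gap: 0.0087
clock: 12.3
tcp_pos: [0.5465, -0.1867, 0.1501]
ee_rot: [-3.141, 0.002, 0.135]
ft_force: [0.4, -0.9, -2.9]
finger_gap: 0.0091
tcp [ 0.5465 -0.1867  0.1501] rpy [-1.7997e+02  1.0000e-01  7.7200e+00] F [ 0.4 -0.9 -2.9] M [-0.01 -0.05 -0.03] gap 0.0091 t 12.3
shift cm [-0.84 -0.12 -0.09] turn [-0.03  0.1  -0.08]
```

```bash

for k in 1; do :; done
python3 -m handwheel '[[[-0.1,0,0,0,0,0],[0,0,0,0,0,0]]]'
python3 -m handwheel '[[[-0.1,0,0,0,0,0],[0,0,0,0,0,0]]]'
python3 -m handwheel '[[[-0.1,0,0,0,0,0],[0,0,0,0,0,0]]]'
python3 -m handwheel '[[[-0.05,0,0,0,0,0],[0,0,0,0,0,0]]]'
python3 -m handwheel '[[[0,0,0,0,0,0],[0,0,0,0,0,0]]]'
```

```text
clock: 12.5
tcp_pos: [0.5454, -0.1869, 0.1501]
ee_rot: [-3.141, 0.002, 0.135]
ft_force: [-0.7, 0.4, -2.2]
finger_gap: 0.0091
clock: 12.7
tcp_pos: [0.5445, -0.187, 0.1501]
ee_rot: [-3.141, 0.002, 0.135]
ft_force: [0.3, -0.2, -2.3]
finger_gap: 0.0089
clock: 12.9
tcp_pos: [0.5442, -0.187, 0.1502]
ee_rot: [-3.141, 0.0, 0.135]
ft_force: [2.2, 0.6, -2.6]
finger_gap: 0.0089
clock: 13.1
tcp_pos: [0.544, -0.1871, 0.1503]
ee_rot: [-3.142, -0.0, 0.135]
ft_force: [5.0, 1.0, -5.5]
finger_gap: 0.0092
clock: 13.3
tcp_pos: [0.5441, -0.187, 0.1503]
ee_rot: [-3.141, -0.0, 0.135]
ft_force: [5.3, 0.5, -4.4]
finger_gap: 0.0092
```

Contact with the bar came at 5 N, where home was expected. Now I lower onto the pegs.

```bash

python3 -m handwheel '[[[0,0,0.1,0,0,0],[0,0,0.1,0,0,0],[0,0,0,0,0,0]]]'
python3 -m handwheel '[[[0,0,0.1,0,0,0],[0,0,0,0,0,0]]]'
python3 -m handwheel '[[[0,0,0.1,0,0,0],[0,0,0,0,0,0]]]'
python3 -m handwheel '[[[0,0,0.05,0,0,0],[0,0,0,0,0,0]]]'
python3 - <<'E'
from h import *
togo(.538,-.1866,.146,7.8)
E
```

```text
clock: 13.6
tcp_pos: [0.5441, -0.1872, 0.1485]
ee_rot: [3.142, -0.0, 0.135]
ft_force: [5.8, 1.0, -1.3]
finger_gap: 0.009
clock: 13.8
tcp_pos: [0.5441, -0.1872, 0.1475]
ee_rot: [3.141, -0.0, 0.135]
ft_force: [6.1, 1.5, -1.2]
finger_gap: 0.0091
clock: 14.0
tcp_pos: [0.5441, -0.1872, 0.1467]
ee_rot: [3.141, -0.001, 0.135]
ft_force: [5.9, 0.8, 0.8]
finger_gap: 0.0093
clock: 14.2
tcp_pos: [0.5441, -0.1872, 0.1466]
ee_rot: [3.141, -0.001, 0.135]
ft_force: [4.4, 0.9, 4.6]
finger_gap: 0.0089
tcp [ 0.5441 -0.1872  0.1466] rpy [ 1.7999e+02 -5.0000e-02  7.7400e+00] F [4.4 0.9 4.6] M [ 0.33 -1.02 -0.25] gap 0.0089 t 14.2
shift cm [-0.6  -0.15  0.06] turn [ 0.01 -0.05 -0.06]
```

```bash

python3 -m handwheel '[[[0,0,0,0,0,0],[0,0,0,0,0,0],[0,0,0,0,0,0],[0,0,0,0,0,0]]]' -0.3
python3 -m handwheel '[[[0,0,-0.5,0,0,0],[0,0,-1.5,0,0,0],[0,0,-3,0,0,0],[0,0,-4,0,0,0],[0,0,-4,0,0,0]]]'
python3 -m handwheel '[[[-2,4,-2,0,0,0],[-2,4,-2,0,0,0],[-2,4,0,0,0,0],[-2,4,0,0,0,0],[0,0,0,0,0,0]]]'
python3 - <<'E'
from h import *
togo(.538,-.1866,.146,7.8)
snap('side','side5'); snap('top','top5')
i=cv2.imread('pics/side5.png')[150:270,290:370]; j=cv2.imread('pics/top5.png')[180:290,350:460]
cv2.imwrite('pics/c5.png',np.hstack([cv2.resize(i,(333,500),interpolation=2),cv2.resize(j,(460,500),interpolation=2)]))
E
```

```text
clock: 14.6
tcp_pos: [0.5424, -0.1873, 0.1453]
ee_rot: [-3.141, 0.003, 0.135]
ft_force: [-0.3, 0.2, -0.1]
finger_gap: 0.0296
clock: 15.1
tcp_pos: [0.5427, -0.1872, 0.2771]
ee_rot: [-3.141, 0.003, 0.135]
ft_force: [0.3, -0.7, -0.8]
finger_gap: 0.03
clock: 15.6
tcp_pos: [0.4808, -0.3637, 0.3163]
ee_rot: [3.138, 0.004, 0.125]
ft_force: [-0.2, 0.2, 0.2]
finger_gap: 0.03
tcp [ 0.4808 -0.3637  0.3163] rpy [179.78   0.26   7.13] F [-0.2  0.2  0.2] M [-0.03 -0.04  0.01] gap 0.03 t 15.6
shift cm [  7.95 -16.93  16.93] turn [ 0.22  0.26 -0.67]
```

View pics/c5.png

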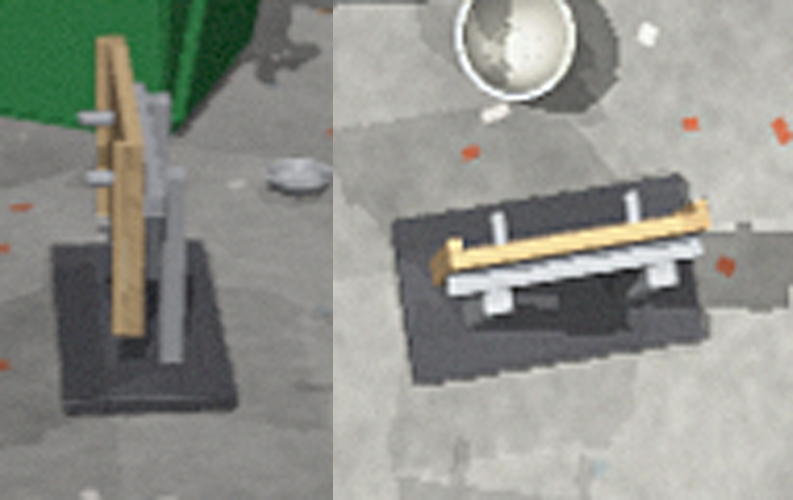

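Both pegs protrude through the slots in both views: at crop (95,118) and (100,178) from the side, and (500,230) and (632,208) from the top. I check numerically that the back is flush.

```bash
python3 - <<'E'
from h import *
im=cv2.imread('pics/top5.png').astype(int)
th=np.radians(7.8); ex=np.array([np.cos(th),np.sin(th)]); ey=np.array([-ex[1],ex[0]]); o=np.array([.538,-.1866])
def S(uv,z): w=onz('top',uv,z)[:,:2]-o; return np.c_[w@ex,w@ey]
v,u=np.mgrid[:480,:640]; box=(v>220)&(v<250)&(u>382)&(u<431)
m=box&(im[:,:,2]-im[:,:,0]>40)&(im[:,:,2]>150); w=box&(im.min(2)>150)&(im[:,:,2]-im[:,:,0]<15)
F=[];N=[]
for c in range(383,431):
    k=np.where(m[:,c])[0]
    if len(k): F.append([c,k.min()-.5]); N.append([c,k.max()+.5])
f=S(F,.176);n=S(N,.176)
for nm,a in(('front edge sx',f),('back edge sx',n)):
    k=np.polyfit(a[:,1],a[:,0],1); print(nm,'median mm',np.median(a[:,0])*1000,'slope deg',np.degrees(np.arctan(k[0])))
# near (robot side) edge of bar top, expect sx=-14
B=[[c,np.where(w[:,c])[0].max()+.5] for c in range(396,412) if w[:,c].any()]
print('bar rear sx mm',np.median(S(B,.143)[:,0])*1000)
# side view: back-face line of near vertical end, top and bottom (rays meet near end plane)
p=cv2.imread('pics/side5.png').astype(int); q=(p[:,:,2]-p[:,:,0]>35)
n0=ey*.0865+o; cc,d=rays('side',[[0,0]])
for r in (190,200,210,220,228):
    k=[c for c in range(312,330) if q[r,c]]; 
    if not k: continue
    cc,d=rays('side',[[k[0]-.5,r],[k[-1]+.5,r]]); t=((n0-cc[:2])@ey)/(d[:,:2]@ey); X=cc+d*t[:,None]
    print('row',r,'z',X[:,2].round(3),'sx mm',((X[:,:2]-o)@ex*1000).round(1))
E
```

```text
front edge sx median mm 11.580317339101338 slope deg 0.38574872497384405
back edge sx median mm 0.2824088733940667 slope deg 0.4877454300652561
bar rear sx mm -12.589088819702647
row 190 z [0.162 0.161] sx mm [31.8  4.6]
row 200 z [0.134 0.133] sx mm [31.9  4.4]
row 210 z [0.105 0.105] sx mm [21.8  1.6]
row 220 z [0.076 0.076] sx mm [21.8  3.8]
row 228 z [0.053 0.052] sx mm [21.7  3.6]
```

The numbers put the tray flush within about 2 mm, which is camera noise. I will confirm it with a light push on the front face between the pegs with shut fingers.

```bash

python3 -m handwheel '[[[0,0,0,0,0,0],[0,0,0,0,0,0],[0,0,0,0,0,0]]]' -1 40
python3 - <<'E'
from h import *
togo(.5873,-.1783,.30,7.8)
E
```

```text
clock: 16.0
tcp_pos: [0.4864, -0.3552, 0.3157]
ee_rot: [-3.141, 0.001, 0.137]
ft_force: [0.5, -0.2, -1.0]
finger_gap: -0.0003
tcp [ 0.4864 -0.3552  0.3157] rpy [-1.7995e+02  8.0000e-02  7.8600e+00] F [ 0.5 -0.2 -1. ] M [-0.03 -0.04 -0.01] gap -0.0003 t 16.0
shift cm [ 12.42 -16.14   1.57] turn [-0.05  0.08  0.06]
```

```bash

python3 -m handwheel '[[[2.5,-3.2,0,0,0,0],[2.5,-3.2,0,0,0,0],[2.5,-3.2,0,0,0,0],[2.5,-3.2,0,0,0,0],[2.4,-3.3,0,0,0,0]]]'
python3 -m handwheel '[[[0,0,0,0,0,0],[0,0,0,0,0,0],[0,0,0,0,0,0]]]'
python3 -m handwheel '[[[0,0,3,0,0,0],[0,0,4,0,0,0],[0,0,4,0,0,0],[0,0,4,0,0,0],[0,0,3.3,0,0,0]]]'
python3 -m handwheel '[[[0,0,0,0,0,0],[0,0,0,0,0,0],[0,0,0,0,0,0]]]'
python3 - <<'E'
from h import *
togo(.538,-.1866,.132,7.8)
snap('side','side6'); i=cv2.imread('pics/side6.png')[110:270,270:390]; cv2.imwrite('pics/c6.png',cv2.resize(i,(450,600),interpolation=2))
E
```

```text
clock: 16.5
tcp_pos: [0.5877, -0.1779, 0.3156]
ee_rot: [-3.141, 0.001, 0.136]
ft_force: [0.1, 0.3, -0.7]
finger_gap: 0.0003
clock: 16.8
tcp_pos: [0.5863, -0.1811, 0.3157]
ee_rot: [3.141, 0.002, 0.134]
ft_force: [-0.6, 0.4, 0.6]
finger_gap: 0.0001
clock: 17.3
tcp_pos: [0.5852, -0.1818, 0.1308]
ee_rot: [-3.141, 0.003, 0.132]
ft_force: [-0.4, 0.4, -0.3]
finger_gap: -0.0001
clock: 17.6
tcp_pos: [0.5875, -0.1815, 0.1348]
ee_rot: [3.14, -0.001, 0.134]
ft_force: [-0.0, -0.1, 0.7]
finger_gap: 0.0002
tcp [ 0.5875 -0.1815  0.1348] rpy [ 1.7993e+02 -8.0000e-02  7.6600e+00] F [-0.  -0.1  0.7] M [-0.01  0.03 -0.04] gap 0.0002 t 17.6
shift cm [-4.97 -0.16  0.27] turn [ 0.07 -0.08 -0.14]
```

View pics/c6.png

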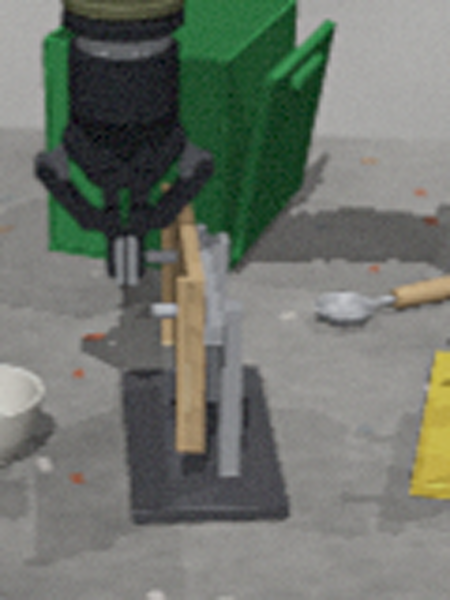

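The picture shows the shut fingers in front of the tray. The flared finger link at about (190,185) would touch the tray's upper edge before the tips do, so I turn the tool 90° to put the flare along the bar.

```bash
python3 -c "
from h import *; print(manip.sense()['joints'].round(2))"
```

```text
[ 0.07  0.59  0.3   1.67 -0.21  0.91  0.59]
```

```bash

python3 -m handwheel '[[[0,0,0,0,0,8.5],[0,0,0,0,0,8.5],[0,0,0,0,0,8.5],[0,0,0,0,0,8.5],[0,0,0,0,0,8.5]]]'
python3 -m handwheel '[[[0,0,0,0,0,8.5],[0,0,0,0,0,8.5],[0,0,0,0,0,8.5],[0,0,0,0,0,8.5],[0,0,0,0,0,8.5]]]'
python3 -m handwheel '[[[0,0,0,0,0,4.9],[0,0,0,0,0,0],[0,0,0,0,0,0],[0,0,0,0,0,0]]]'
python3 - <<'E'
from h import *
togo(.5575,-.1823,.133,-82.2)
E
```

```text
clock: 18.15
tcp_pos: [0.5875, -0.1805, 0.1346]
ee_rot: [-3.141, -0.001, -0.613]
ft_force: [-0.5, 0.2, -0.3]
finger_gap: -0.0001
clock: 18.65
tcp_pos: [0.5875, -0.1803, 0.1345]
ee_rot: [-3.14, -0.0, -1.354]
ft_force: [-0.4, 0.1, 1.2]
finger_gap: -0.0003
clock: 19.05
tcp_pos: [0.5869, -0.1803, 0.1332]
ee_rot: [3.141, 0.0, -1.432]
ft_force: [-0.3, 0.5, 0.5]
finger_gap: -0.0001
tcp [ 0.5869 -0.1803  0.1332] rpy [ 1.7998e+02  2.0000e-02 -8.2040e+01] F [-0.3  0.5  0.5] M [-0.04 -0.01 -0.01] gap -0.0001 t 19.05
shift cm [-0.21  2.93  0.03] turn [0.02 0.02 0.16]
```

```bash

python3 -m handwheel '[[[0,0.8,0,0,0,0],[0,0.8,0,0,0,0],[0,0.5,0,0,0,0],[0,0,0,0,0,0],[0,0,0,0,0,0]]]'
python3 -m handwheel '[[[0,0.2,0,0,0,0],[0,0.1,0,0,0,0],[0,0,0,0,0,0]]]'
python3 -m handwheel '[[[0,0.2,0,0,0,0],[0,0,0,0,0,0]]]'
python3 -m handwheel '[[[0,0.2,0,0,0,0],[0,0,0,0,0,0]]]'
```

```text
clock: 19.55
tcp_pos: [0.5657, -0.1831, 0.1327]
ee_rot: [3.14, 0.001, -1.434]
ft_force: [-0.7, -0.0, -0.6]
finger_gap: 0.0002
clock: 19.85
tcp_pos: [0.5626, -0.1835, 0.1325]
ee_rot: [3.14, 0.0, -1.434]
ft_force: [0.2, -0.5, -0.5]
finger_gap: 0.0
clock: 20.05
tcp_pos: [0.5606, -0.1838, 0.1326]
ee_rot: [3.14, 0.0, -1.434]
ft_force: [0.0, 0.5, -0.1]
finger_gap: -0.0
clock: 20.25
tcp_pos: [0.5602, -0.1838, 0.1328]
ee_rot: [-3.141, -0.0, -1.433]
ft_force: [5.4, 1.6, -1.3]
finger_gap: -0.0001
```

```bash

python3 -m handwheel '[[[0,0.15,0,0,0,0],[0,0.1,0,0,0,0],[0,0,0,0,0,0]]]'
python3 -m handwheel '[[[0,-1,0,0,0,0],[0,-2,0,0,0,0],[0,0,-3,0,0,0],[0,0,-4,0,0,0],[0,0,-4,0,0,0]]]'
python3 -m handwheel '[[[3,3,-4,0,0,0],[4,3,0,0,0,0],[4,3,0,0,0,0],[4,3,0,0,0,0],[0,0,0,0,0,0]]]'
python3 -m handwheel '[[[0,0,0,0,0,0],[0,0,0,0,0,0],[0,0,0,0,0,0]]]'
python3 - <<'E'
from h import *
togo(0,0,0,0)
snap('side','side7'); snap('top','top7')
i=cv2.imread('pics/side7.png')[110:350,200:380]; j=cv2.imread('pics/top7.png')[120:300,220:460]
cv2.imwrite('pics/c7.png',np.hstack([cv2.resize(i,(337,450),interpolation=2),cv2.copyMakeBorder(cv2.resize(j,(460,345),interpolation=2),0,105,0,0,0)]))
E
```

```text
clock: 20.55
tcp_pos: [0.5601, -0.1838, 0.133]
ee_rot: [-3.137, -0.001, -1.432]
ft_force: [11.6, 0.3, -6.0]
finger_gap: 0.0002
clock: 21.05
tcp_pos: [0.5856, -0.1803, 0.2432]
ee_rot: [3.137, 0.001, -1.435]
ft_force: [0.4, -0.1, 0.2]
finger_gap: 0.0002
clock: 21.55
tcp_pos: [0.485, -0.3481, 0.2781]
ee_rot: [3.137, -0.004, -1.447]
ft_force: [-0.2, -0.4, 0.4]
finger_gap: 0.0002
clock: 21.85
tcp_pos: [0.4926, -0.3389, 0.2765]
ee_rot: [3.14, 0.002, -1.432]
ft_force: [-0.3, 1.0, 0.2]
finger_gap: 0.0004
tcp [ 0.4926 -0.3389  0.2765] rpy [ 1.7989e+02  9.0000e-02 -8.2020e+01] F [-0.3  1.   0.2] M [-0.01 -0.    0.03] gap 0.0004 t 21.85
shift cm [-40.36  44.02  27.8 ] turn [ 3.000e-02  1.500e-01 -8.202e+01]
```

View pics/c7.png

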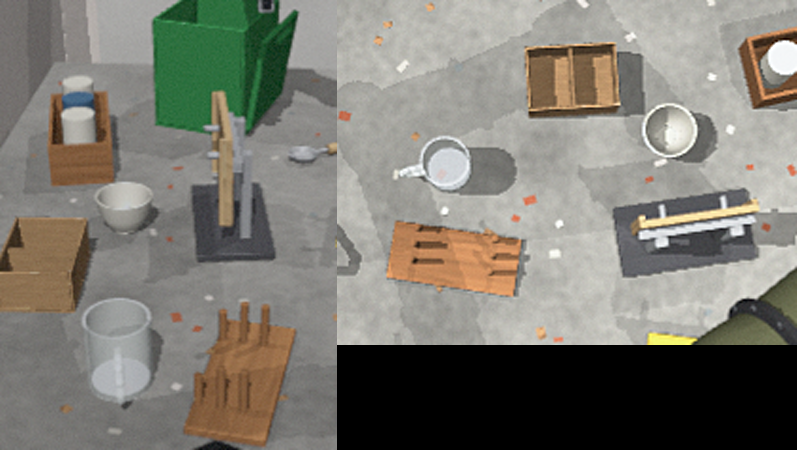

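The tray hangs on both pegs, flush and upright. The rack is empty and the bystanders are where they were. The arm is clear.

```bash
python3 -c "
from rig import manip; print(manip.close_job())"
```

```text
the job is handed in; nothing more can be done
None
```

The bamboo tray is out of the rack and hanging on the steel stand, with both pegs through its slots. I handed the job in at about 22 s with the arm clear; it reported no verdict.

- **Fit:** The tray went over the pegs on the first try with no contact force. It met the bar at about 5 N and rested on the pegs when lowered 4 to 5 mm (about 5 N upward).
- **Home check:** After letting go, I pushed the front face between the pegs with shut fingers, up to about 12 N. The tray did not move, so it was already against the bar.
- **Last pictures:** Both pegs stick out through the slots, the tray looks upright and parallel to the bar, and the rack is empty. The mug, sugar bowl and sachet box were where they started; the other bystanders were partly or wholly out of these last crops, but nothing was touched on the way.
- **Camera disagreement:** Measured from the pictures, the tray's back stood 0 to 4.6 mm from my estimated bar face. That is about the size of the calibration and pixel error, so I relied on the push test instead.

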